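Dock a tall stain bottle in the slide stainer

TASK

Slide the tall blue-capped bottle along the bench into the free lane of the stainer's reagent bay and push it gently but fully home, so that the sprung pad of the depth stop is pressed in and the bottle stays bearing on it. Push the bottle low down so that it stays upright on the bench and never rocks, is not lifted and is not rammed; then fold the lane's retaining bar all the way down across the mouth behind it, leaving everything else where it stands.

Things in the scene. Friction and masses are not known exactly. Their poses are not given: they have to be found in the camera images.
- bottle: The bottle to load: tall round closed white bottle, blue cap and band, 86 mm across up to 170 mm height, then shoulder, cap and coupling; 262 mm tall, 0.55 to 0.95 kg. Origin: centre of its underside; z up. Sliding takes 2.5 to 7 N (varies with filling and bench). Pushed higher than 60 mm above the bench it can tip. A gripper body held upright touches it too high: lean the tool, fingertips leading.
- bottle_side (a point): Point on the bottle's axis 20 mm above the bench: a good height to push at. The bottle rolls sideways off a single narrow pusher; two fingertips spread 40 to 60 mm apart, level, make a cradle that keeps it centred. At the stop's pad, about 12 N of level push in all brings it home; fingertips that bear down on it at the same time add to its friction. More than 15 N on the stop is ramming.
- stainer: Slide stainer, fixed: white housing, open bay with low rails on its near side. Origin: on the bench, on the FREE lane's centre line; x runs along that lane from mouth to stop (the way to push), y left, z up. Rails 28 mm high, from x -113 mm to the housing front at x +137 mm; inner faces at y +59 and -61 mm, slightly flared at the mouth. The lane has no floor: the bench runs through.
- mouth (a point): Point on the bench on the free lane's centre line, between the front ends of its rails (x -113 mm in the stainer's frame). The next lane, centred at y -132 mm, holds the red-capped bottle behind its own fixed shut bar. Beside the mouth stand the bar's hinge post (58 mm high, inner face at y -68 mm) and, on the left rail, the rest for its tip (42 mm high, inner face at y +59 mm).
- lane_end (a point): Point on the bench at the housing front, x +137 mm on the free lane's centre line. In front of it the depth stop stands on a screwed slide, with a black sprung pad 56 mm wide, 10 to 34 mm above the bench. Its setting is not measured and must be felt: a bottle just touching the pad has its centre between x +4 and +49 mm. The pad goes in 5 mm at 1.4 N/mm (7 N, zero at first touch), then is hard.
- bar (a joint): Angle of the free lane's retaining bar, rad: 0 = down, level across the lane's mouth (hard end); 1.57 = upright; it starts raised and leaning outward, over the next lane's mouth, at 1.75 to 2.15. A stiff hinge keeps it where it is left (about 0.06 N m).
- bar_hinge (a point): Hinge of the retaining bar, on a post on the divider between the two lanes: at x = -107, y = -75, z = +50 mm in the stainer's frame; its axis is parallel to the lane.
- bar_tip (a point): Centre of the red ball (16 mm) at the free end of the retaining bar, 125 mm from the hinge; the bar is a steel rod 10 mm thick. Down, the tip lies at y = +50, z = +50 mm in the stainer's frame.
- neighbour: Bystander: a bottle of the same shape with a red cap and band, standing in the next lane. Origin: centre of its underside.
- tiprack: Bystander: orange pipette tip rack, 85 x 120 x 52 mm. Origin: centre of its underside.
- oil: Bystander: small amber immersion oil bottle with black dropper cap, 34 mm diameter, 86 mm tall. Origin: centre of its underside.
- slidebox: Bystander: blue slide storage box, 170 x 90 x 35 mm, flat on the bench. Origin: centre of its underside.

How it is judged (in metres and radians):
On the way, in this order (a step that is already met when the one before it is completed fails the run):
1. the bottle has been slid into the free lane of the bay (x of bottle in the frame of stainer above -0.07 m and y of bottle in the frame of stainer between -0.02 and 0.02 m), for 0.1 s.
2. the bottle is pushed home: with the bar still up, it presses the stop's sprung pad with at least 4 N (pad 3 mm in or more) (contact force between bottle and stop_pad above 4 N and value of joint bar above 0.5 rad), for 0.1 s.
3. the retaining bar is folded down across the lane (value of joint bar below 0.1 rad), for 0.2 s.
At the end, for the whole second after the job is handed in: The bottle stands upright and at rest on the bench in the free lane, still bearing on the stop's sprung pad (more than 0.5 N), the retaining bar is down within 0.1 rad, and the four bystanders are within 12 mm of where they stood (contact force between bottle and stop_pad above 0.5 N and x of bottle in the frame of stainer above -0.002 m and y of bottle in the frame of stainer between -0.02 and 0.02 m and angle between bottle's own z axis and vertical below 0.04 rad and height (world z) of bottle below 0.006 m and linear speed of bottle below 0.01 m/s and value of joint bar below 0.1 rad and distance of each of neighbour, tiprack, oil, slidebox from where it was at the start of the episode below 0.012 m); the robot touches nothing.
It fails at once if the bottle tips by more than 0.12 rad or is lifted more than 12 mm off the bench (angle between bottle's own z axis and vertical above 0.12 rad or height (world z) of bottle above 0.012 m).
It fails at once if the bottle is rammed or forced: more than 15 N between it and the stainer (contact force between bottle and stainer above 15 N).
It fails at once if the robot presses the bottle with more than 25 N (contact force between any of the arm, the fingers and bottle above 25 N).
It fails at once if the robot forces the stainer or its bar with more than 25 N (contact force between any of the arm, the fingers and stainer above 25 N).
It fails at once if a bystander (the other bottle, tip rack, oil bottle or slide box) is knocked more than 12 mm (distance of any of neighbour, tiprack, oil, slidebox from where it was at the start of the episode above 0.012 m).
It also fails if it takes over 72 s, if anything falls off the work surface, if the arm or the gripper's body presses on something with over 40 N, if the wrist force passes 120 N, or if a joint passes its speed limit or range.

ROBOT

A 6-joint arm with a two-finger parallel gripper is mounted at the origin on the work surface. World frame = base frame: x ahead of the robot, y to its left, z up, the work surface at z = 0. Lengths are in mm, angles in rad, forces in N, time in s.
With the tool pointing down it reaches from about 250 to 800 mm from the base axis. Payload 3.9 kg.
Tool frame: the origin (TCP) lies at the very end of the fingers, on their centre line; the grasp point (between the pads) lies 19 mm behind it; z points along the fingers, y is the line along which they close (so a half turn about z gives the same grasp; the last joint's range is limited). The gripper opens to 85 mm and grips with 20 to 120 N. Pads are 22 mm wide; open, the fingers measure 114 mm over their backs; the gripper's body (76 mm by 85 mm) begins 54 mm behind the grasp point. The pads swing forward as they close: fully open they stand 13 mm farther back than shut.
Start: joints at [1.234, 0.26, -0.138, 1.173, 0, 1.571], TCP at [173.491, 495.496, 231.304] pointing down, gripper open.
Joint ranges: [-2.78, 2.78], [-0.83, 1.72], [-1.28, 1.37], [-1.9, 2.12], [-1.57, 1.48], [-3.14, 3.14]. Speed limits (rad/s): [2.57, 2.57, 3.14, 3.14, 3.14, 3.14].

INTERFACE

Orientations are given as a 3x3 rotation matrix whose columns are the frame's x, y, z axes.
In Python, from cell import bot gives the robot as it stands.
- The arm moves only by the tool servo_tool, never from a script. Its argument "steps" is a list of rows, each a list of 7 numbers: the opening, from 0 (shut) to 1 (fully open), then the shift along the world's x, y, z in mm, then the turn, a rotation vector about the world's x, y, z in rad. In form: [[claw, tx, ty, tz, ax, ay, az], ...]. A call has 1 to 12 rows; each row shifts and turns the commanded pose from where the row before left it; what a row does not reach is not made up. A row lasts 1/12 s, in which the tool goes at most 41.7 mm and 7.16 degrees, less where a joint would pass 70% of its speed; a pose out of reach is approached as far as the arm can. A call is refused whole if a number of a shift passes 41.7 or a number of a turn 0.125, either way. A call with a gripper value outside its range is refused whole. The fingers move at their own pace and stop on an object; the grip force is fixed at half the most. Time passes only in rows, so rows that do not move let the fingers close. It gives the time, the measured TCP pose, the force, the opening and the grip force at its end, in the units of the state.
- bot.sense(): the state, without advancing time (a new reading comes with each control period).
- bot.snapshot(name): name is "scene" or "top" or "wrist"; returns the picture (384x512x3 uint8, red, green, blue); there is no depth.
- bot.camera_info(name): a dict with "vfov" (degrees; the focal length in pixels is half the picture's height over the tangent of half this angle, whatever the lens; pixels are square), "cx", "cy" (the principal point, pixels), "k1" (the pictures are not rectified: a ray, as slopes to the right and down, at radius r is drawn at 1 + k1 r^2 times it, then the intrinsics apply), "rvec" (rotation vector, rad) and "tvec" (3), from world to camera coordinates, as OpenCV has them; the wrist camera has in their place "tool_from_camera" (4x4, takes a point from camera to tool coordinates, whose origin is the TCP and whose axes are the flange's). Camera axes: x right, y down, z forward; pixel columns grow to the right and rows downward; lengths in mm; the calibration is good to about 2 mm. A picture is of the moment at which its call begins: read the wrist's pose just before it. camera_info takes no time and is no camera call.
- bot.sign_off(): hands the job in; it is judged then, once.
Trained networks look in the newest picture that a camera, given by its name, has taken for a name from the list of things; names that differ only in an ending like _2 or _b are one class to them, and where a whole thing is asked for, a point or a joint stands for the part that bears it (a point fixed in the world has none). Each returns a list of dicts, best first, with "score" (0 to 1); they miss things now and then, are a little off and sometimes report something else, mostly with a low value. They report only what shows in the picture. A call takes as long as a camera call.
- bot.look_for(camera, name): "location" ([x, y, z] in mm, in world coordinates, good to about 4 mm: the middle of the surface that is visible of it).
- bot.mark_of(camera, name): "location" ([x, y, z] in mm, in world coordinates, good to about 4 mm: a listed point, or the origin of a listed thing).
The state is a dict: "time": time; "joints": joint angles; "dq": joint speeds; "joint_efforts": joint torques, N m; "ee_pos": TCP position; "tcp_rot": TCP orientation; "contact_force": force on the tool from outside, world axes, zero at the start; "ft_torque": the same for the moment, N m; "width": finger opening in mm; "grip_force": force on a finger pad.
Only numpy, scipy, OpenCV 4.12 (cv2) and the standard library are available. Lean on these libraries where they do the work, as an engineer would, in place of code of your own. Each camera call takes 0.05 s, during which the arm holds its last target. There are 200 camera calls.

## Working session

There is one attempt and no reset: what is moved stays moved. The work goes in short steps, Python scripts to look and compute and a tool call to move; the robot and the scene stay as the last step left them, time stands still between calls to the robot, and variables do not carry over. Pictures are saved under pics/ and viewed, at most 13 in all, crops included, and the job is handed in when it is done.

Besides the shell and the picture viewer there is one more tool, called after "Call:" as name(argument=value, ...), one argument or row to a line, values as JSON. servo_tool: Moves the arm, as the interface text tells. Its arguments: {"type":"object","properties":{"steps":{"type":"array","items":{"type":"array","items":{"type":"number"}}}},"required":["steps"]}

```bash
mkdir -p pics
python3 - <<'E'
from cell import bot
import cv2
import numpy as np
s=bot.sense();print(s)
for c in ("scene","top"):
    im=bot.snapshot(c);cv2.imwrite(f"pics/{c}0.png",im[:,:,::-1])
    i=bot.camera_info(c);print(c,i)
    for n in ("bottle","stainer","mouth","lane_end","bar_hinge","bar_tip","neighbour","tiprack","oil","slidebox"):
        r=bot.mark_of(c,n);print(n,[(np.round(x["location"],0).tolist(),round(x["score"],2)) for x in r[:3]])
E
```

```text
{'time': 0.0, 'joints': array([ 1.23399592e+00,  2.60697088e-01, -1.39381135e-01,  1.17269005e+00,
       -2.02925247e-05,  1.57078397e+00]), 'dq': array([-0.00063453, -0.00043441, -0.0001949 ,  0.00074232, -0.00042752,
       -0.00137429]), 'joint_efforts': array([-1.37647712e-04, -4.05675745e+01,  2.53924513e+01,  1.90043589e-02,
       -4.03697504e-05,  2.34004069e-06]), 'ee_pos': array([173.27688669, 494.85781721, 230.45347951]), 'tcp_rot': array([[-9.43820958e-01,  3.30456653e-01, -6.32513818e-04],
       [ 3.30457258e-01,  9.43819110e-01, -1.86785997e-03],
       [-2.02681254e-05, -1.97194417e-03, -9.99998056e-01]]), 'contact_force': array([ 0.80353697, -0.4193669 , -0.09315778]), 'ft_torque': array([-0.0478239 , -0.00066825,  0.01973397]), 'grip_force': 0.0, 'width': 85.34092401613081}
scene {'vfov': 48.290954467497905, 'cx': 254.29242242337133, 'cy': 191.71964876770193, 'k1': -0.13932666806732039, 'rvec': array([ 1.08531597,  2.2889748 , -1.08383953]), 'tvec': array([ 385.62494955, -200.2480596 , 1491.46775276])}
bottle []
stainer [([500.0, 96.0, -2.0], 0.95)]
mouth []
lane_e
[... 222 characters left out ...]
0], 0.78)]
slidebox [([785.0, 53.0, -1.0], 0.77), ([642.0, 90.0, 0.0], 0.32)]
top {'vfov': 46.382859652041354, 'cx': 263.336632701707, 'cy': 181.86206378476157, 'k1': -0.009738154514622191, 'rvec': array([ 2.14559242, -2.14536912,  0.11436867]), 'tvec': array([ -17.84348449,  613.58596645, 1030.6369002 ])}
bottle [([480.0, -254.0, -1.0], 0.9)]
stainer []
mouth []
lane_end [([547.0, 230.0, -2.0], 0.93)]
bar_hinge [([542.0, -26.0, 46.0], 0.52)]
bar_tip [([590.0, -44.0, 163.0], 0.64), ([715.0, -150.0, 1.0], 0.38)]
neighbour [([641.0, 94.0, 0.0], 0.64)]
tiprack [([717.0, -150.0, -2.0], 0.71)]
oil [([714.0, -344.0, -3.0], 0.86), ([549.0, 231.0, -3.0], 0.33)]
slidebox [([790.0, 48.0, -2.0], 0.79)]
```

View images.

View pics/scene0.png

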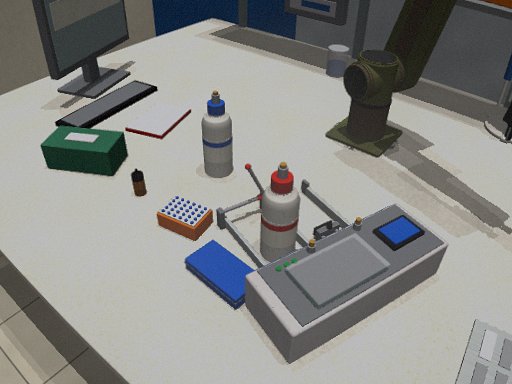

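View pics/top0.png

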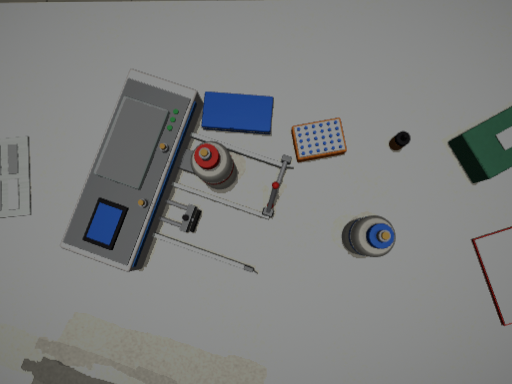

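```bash
cat > h.py <<'E'
import numpy as np, cv2
from cell import bot
def proj(c,P):
    i=bot.camera_info(c);P=np.atleast_2d(np.array(P,float))
    R=cv2.Rodrigues(i["rvec"])[0];q=P@R.T+i["tvec"];u=q[:,:2]/q[:,2:]
    r2=(u**2).sum(1,keepdims=True);f=192/np.tan(np.radians(i["vfov"])/2)
    return u*(1+i["k1"]*r2)*f+[i["cx"],i["cy"]]
def s2w(P,pose):
    P=np.atleast_2d(np.array(P,float));a=pose[2];c,s=np.cos(a),np.sin(a)
    return np.c_[pose[0]+c*P[:,0]-s*P[:,1],pose[1]+s*P[:,0]+c*P[:,1],P[:,2]]
def w2s(P,pose):
    P=np.array(P,float);a=pose[2];c,s=np.cos(a),np.sin(a);d=P[0]-pose[0],P[1]-pose[1]
    return np.array([c*d[0]+s*d[1],-s*d[0]+c*d[1],P[2]])
E
cat > fit.py <<'E'
from h import *
from scipy.optimize import least_squares
L=[(0,0),(137,0),(-107,-75),(-107,-75)];W=[(500,96),(548,230),(539,-27),(542,-26)]
f=lambda p:(s2w(np.c_[L,np.zeros(4)],p)[:,:2]-W).ravel()
r=least_squares(f,[500,96,1.23],loss='soft_l1',x_scale=[1,1,.01]);p=r.x;print(p,f(p).round(1))
for n,l in (("neigh",(642,91,0)),("tip",(590,-44,162)),("bottle",(480,-254,0))):print(n,w2s(l,p).round())
im=cv2.imread("pics/top0.png");Z=3
im=cv2.resize(im[120:320,140:400],None,fx=Z,fy=Z,interpolation=cv2.INTER_CUBIC)
def ln(A,B,col):
    u=proj("top",s2w([A,B],p)); u=((u-[140,120]+.5)*Z).astype(int); cv2.line(im,tuple(map(int,u[0])),tuple(map(int,u[1])),col,1)
ln((-113,59,28),(137,59,28),(0,255,0));ln((-113,-61,28),(137,-61,28),(0,255,0))
ln((-113,59,28),(-113,-61,28),(255,0,0));ln((137,59,28),(137,-61,28),(255,0,0))
ln((-107,-75,50),(-107,50,50),(0,0,255))
for x in (47,92): ln((x,-28,34),(x,28,34),(0,255,255))
cv2.imwrite("pics/ov.png",im)
E
python3 fit.py
```

```text
[503.13048979  98.85006405   1.24334552] [ 3.1  2.9 -0.8 -1.4  0.7  0.4 -2.3 -0.6]
neigh [  37. -134.    0.]
tip [-107. -128.  162.]
bottle [-342.  -92.    0.]
```

View pics/ov.png

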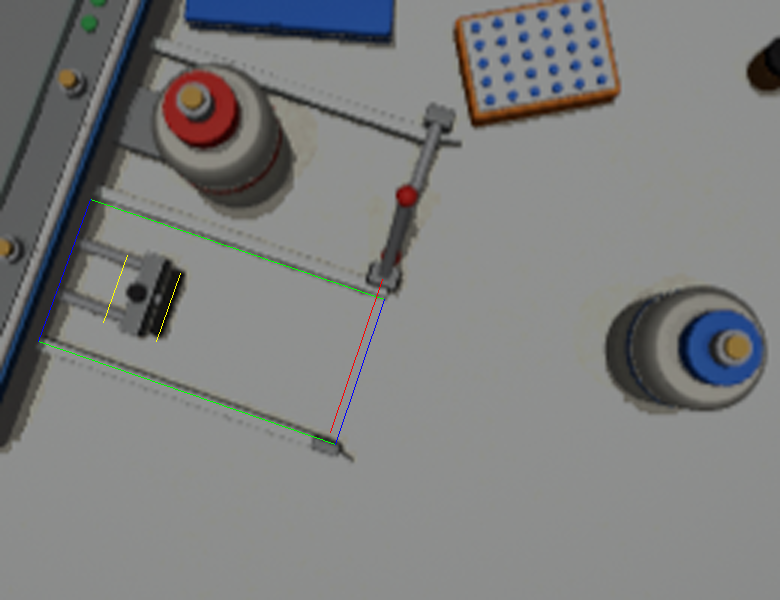

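Call:
servo_tool(
  steps=[
    [0.6,16,-37,0,0,0,-0.09],
    [0.6,16,-37,0,0,0,-0.09],
    [0.6,16,-37,0,0,0,-0.09],
    [0.6,16,-37,0,0,0,-0.09],
    [0.6,16,-37,0,0,0,-0.09],
    [0.6,16,-37,0,0,0,-0.09],
    [0.6,16,-37,0,0,0,-0.09],
    [0.6,16,-37,0,0,0,-0.09],
    [0.6,6,-37,0,0,0,-0.09],
    [0.6,6,-37,0,0,0,-0.09],
    [0.6,6,-37,0,0,0,-0.09],
    [0.6,6,-37,0,0,0,-0.09],
  ],
)

```text
time: 2.1
ee_pos: [325.4, 49.8, 231.6]
tcp_rot: [[-0.149, 0.989, 0.001], [0.989, 0.149, 0.0], [-0.0, 0.001, -1.0]]
contact_force: [0.5, -0.4, -0.5]
width: 51.4
grip_force: 0.0
```

Call:
servo_tool(
  steps=[
    [0.6,1.5,-37,0,0,0,0],
    [0.6,1.5,-37,0,0,0,0],
    [0.6,1.5,-37,0,0,0,0],
    [0.6,1.5,-37,0,0,0,0],
    [0.6,1.5,-37,0,0,0,0],
    [0.6,1.5,-37,0,0,0,0],
    [0.6,1.5,-37,0,0,0,0],
    [0.6,1.5,-37,0,0,0,0],
    [0.6,1.5,-37,0,0,0,0],
    [0.6,1.5,-37,0,0,0,0],
    [0.6,1.5,-37,0,0,0,0],
    [0.6,1.5,-37,0,0,0,0],
  ],
)

```text
time: 3.1
ee_pos: [343.1, -394.5, 231.3]
tcp_rot: [[-0.153, 0.988, 0.0], [0.988, 0.153, -0.0], [-0.0, 0.0, -1.0]]
contact_force: [-0.0, -0.5, 0.4]
width: 51.0
grip_force: 0.0
```

Call:
servo_tool(
  steps=[
    [0.6,25,2,0,0,0,0],
    [0.6,25,2,0,0,0,0],
    [0.6,25,2,0,0.113,0.016,0],
    [0.6,25,2,0,0.113,0.016,0],
    [0.6,25,2,0,0.113,0.016,0],
    [0.6,25,2,0,0.113,0.016,0],
    [0.6,0,0,-20,0.113,0.016,0],
    [0.6,0,0,-25,0.113,0.016,0],
    [0.6,0,0,-25,0.113,0.016,0],
    [0.6,0,0,-25,0,0,0],
    [0.6,0,0,-25,0,0,0],
    [0.6,0,0,-10,0,0,0],
  ],
)

```text
time: 4.1
ee_pos: [491.9, -380.1, 94.1]
tcp_rot: [[-0.107, 0.989, -0.104], [0.685, 0.149, 0.713], [0.72, 0.005, -0.694]]
contact_force: [0.1, 0.1, 0.1]
width: 51.0
grip_force: 0.0
```

Run:
```python
from h import *
p=[503.1,98.9,1.2433]
for c in ("top","scene","wrist"):
    im=bot.snapshot(c);cv2.imwrite(f"pics/{c}1.png",im[:,:,::-1])
    for n in ("bottle","bottle_side"):
        print(c,n,[(np.round(x["location"],0).tolist(),round(x["score"],2),w2s(x["location"],p).round()) for x in bot.mark_of(c,n)[:2]])
```

```text
top bottle [([479.0, -251.0, -2.0], 0.71, array([-339.,  -90.,   -2.]))]
top bottle_side [([486.0, -248.0, 23.0], 0.81, array([-334.,  -95.,   23.]))]
scene bottle [([488.0, -247.0, -0.0], 0.65, array([-333.,  -97.,   -0.]))]
scene bottle_side [([485.0, -250.0, 15.0], 0.7, array([-336.,  -95.,   15.]))]
wrist bottle [([484.0, -248.0, -1.0], 0.91, array([-335.,  -93.,   -1.]))]
wrist bottle_side []
```

View pics/wrist1.png

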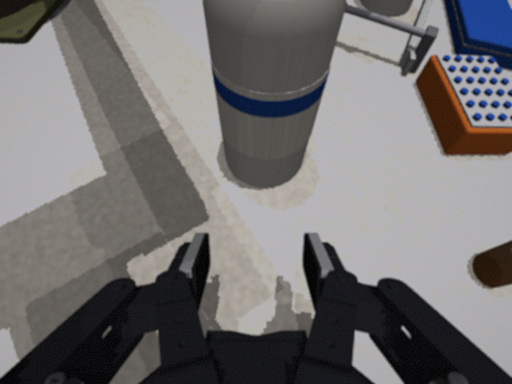

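Call:
servo_tool(
  steps=[
    [0.6,5,0,-25,0,0,0],
    [0.6,5,0,-25,0,0,0],
    [0.6,0,0,-15,0,0,0],
    [0.6,0,0,-8,0,0,0],
    [0.6,-2,13,0,0,0,0],
    [0.6,-2,13,0,0,0,0],
    [0.6,-2,13,0,0,0,0],
    [0.6,-2,13,0,0,0,0],
    [0.6,-1.2,8,0,0,0,0],
    [0.6,-1,6,0,0,0,0],
    [0.6,-0.5,3,0,0,0,0],
    [0.6,0,0,0,0,0,0],
  ],
)

```text
time: 5.55
ee_pos: [492.5, -311.4, 29.3]
tcp_rot: [[-0.112, 0.989, -0.1], [0.691, 0.15, 0.708], [0.715, 0.01, -0.699]]
contact_force: [-1.2, 0.1, 0.7]
width: 51.2
grip_force: 0.0
```

Call:
servo_tool(
  steps=[
    [0.6,-0.3,2,0,0,0,0],
    [0.6,-0.3,2,0,0,0,0],
    [0.6,-0.3,2,0,0,0,0],
    [0.6,-0.3,2,0,0,0,0],
    [0.6,-0.3,2,0,0,0,0],
    [0.6,-0.3,2,0,0,0,0],
    [0.6,-0.3,2,0,0,0,0],
    [0.6,-0.3,2,0,0,0,0],
    [0.6,-0.3,2,0,0,0,0],
    [0.6,-0.3,2,0,0,0,0],
  ],
)

```text
time: 6.38
ee_pos: [489.4, -291.3, 28.3]
tcp_rot: [[-0.111, 0.989, -0.1], [0.69, 0.15, 0.708], [0.715, 0.01, -0.699]]
contact_force: [-0.2, 0.3, -0.5]
width: 51.3
grip_force: 0.0
```

Call:
servo_tool(
  steps=[
    [0.6,0,0,-5,0,0,0],
    [0.6,0,0,-4,0,0,0],
    [0.6,-0.4,2.5,0,0,0,0],
    [0.6,-0.4,2.5,0,0,0,0],
    [0.6,-0.4,2.5,0,0,0,0],
    [0.6,-0.4,2.5,0,0,0,0],
    [0.6,-0.4,2.5,0,0,0,0],
    [0.6,-0.4,2.5,0,0,0,0],
    [0.6,-0.4,2.5,0,0,0,0],
    [0.6,-0.4,2.5,0,0,0,0],
    [0.6,-0.4,2.5,0,0,0,0],
    [0.6,-0.4,2.5,0,0,0,0],
  ],
)

```text
time: 7.38
ee_pos: [485.2, -266.4, 19.2]
tcp_rot: [[-0.111, 0.989, -0.101], [0.69, 0.15, 0.708], [0.715, 0.009, -0.699]]
contact_force: [0.4, -3.7, -2.3]
width: 51.3
grip_force: 1.8
```

```bash
cat > look.py <<'E'
from h import *
import sys
p=[503.1,98.9,1.2433]
s=bot.sense();print("tcp",w2s(s["ee_pos"],p).round(1),s["contact_force"].round(1),s["time"])
for c in ("top","scene","wrist"):
    im=bot.snapshot(c);cv2.imwrite(f"pics/{c}{sys.argv[1]}.png",im[:,:,::-1])
    for n in ("bottle","bottle_side","bar_tip"):
        print(c,n,[(np.round(x["location"],0).tolist(),round(x["score"],2),w2s(x["location"],p).round()) for x in bot.mark_of(c,n)[:2]])
E
python3 look.py 2
```

```text
tcp [-351.6 -100.6   19.2] [ 0.4 -3.7 -2.3] 7.3833
top bottle [([476.0, -233.0, 1.0], 0.6, array([-323.,  -81.,    1.]))]
top bottle_side [([484.0, -229.0, 20.0], 0.6, array([-317.,  -87.,   20.]))]
top bar_tip [([589.0, -44.0, 163.0], 0.64, array([-108., -127.,  163.]))]
scene bottle [([481.0, -228.0, 4.0], 0.9, array([-316.,  -84.,    4.]))]
scene bottle_side [([481.0, -232.0, 18.0], 0.79, array([-321.,  -86.,   18.]))]
scene bar_tip [([590.0, -43.0, 161.0], 0.6, array([-107., -128.,  161.]))]
wrist bottle [([477.0, -233.0, 1.0], 0.73, array([-322.,  -82.,    1.]))]
wrist bottle_side []
wrist bar_tip []
```

View pics/wrist2.png

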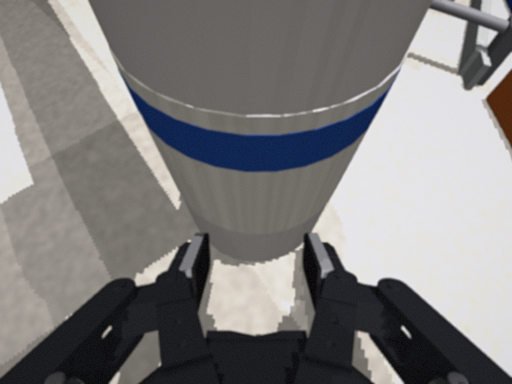

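Call:
servo_tool(
  steps=[
    [0.6,-0.4,3,0,0,0,0],
    [0.6,-0.6,4,0,0,0,0],
    [0.6,-0.7,5,0,0,0,0],
    [0.6,-0.7,5,0,0,0,0],
    [0.6,-0.7,5,0,0,0,0],
    [0.6,-0.7,5,0,0,0,0],
    [0.6,-0.7,5,0,0,0,0],
    [0.6,-0.7,5,0,0,0,0],
    [0.6,-0.7,5,0,0,0,0],
    [0.6,-0.7,5,0,0,0,0],
    [0.6,-0.7,5,0,0,0,0],
    [0.6,-0.7,5,0,0,0,0],
  ],
)

```text
time: 8.98
ee_pos: [478.1, -210.7, 19.4]
tcp_rot: [[-0.113, 0.989, -0.098], [0.692, 0.149, 0.706], [0.713, 0.011, -0.701]]
contact_force: [-0.1, -4.8, 0.7]
width: 50.8
grip_force: 2.5
```

Call:
servo_tool(
  steps=[
    [0.6,-0.8,5,0,0,0,0],
    [0.6,-0.8,5,0,0,0,0],
    [0.6,-0.8,5,0,0,0,0],
    [0.6,-0.8,5,0,0,0,0],
    [0.6,-0.8,5,0,0,0,0],
    [0.6,-0.8,5,0,0,0,0],
    [0.6,-0.8,5,0,0,0,0],
    [0.6,-0.8,5,0,0,0,0],
    [0.6,-0.8,5,0,0,0,0],
    [0.6,-0.8,5,0,0,0,0],
    [0.6,-0.8,5,0,0,0,0],
    [0.6,-0.8,5,0,0,0,0],
  ],
)

```text
time: 9.98
ee_pos: [468.7, -150.7, 19.4]
tcp_rot: [[-0.113, 0.989, -0.098], [0.692, 0.149, 0.706], [0.713, 0.012, -0.701]]
contact_force: [1.4, -5.6, 0.6]
width: 51.5
grip_force: 2.5
```

```bash
python3 look.py 3
```

```text
tcp [-247.4  -47.7   19.4] [ 1.4 -5.6  0.6] 9.9833
top bottle [([461.0, -119.0, -0.0], 0.71, array([-220.,  -30.,   -0.]))]
top bottle_side [([467.0, -113.0, 20.0], 0.76, array([-212.,  -34.,   20.]))]
top bar_tip [([587.0, -45.0, 164.0], 0.45, array([-109., -126.,  164.])), ([461.0, -117.0, -1.0], 0.43, array([-218.,  -29.,   -1.]))]
scene bottle [([467.0, -114.0, 1.0], 0.7, array([-213.,  -34.,    1.]))]
scene bottle_side [([464.0, -115.0, 16.0], 0.95, array([-215.,  -32.,   16.]))]
scene bar_tip [([591.0, -47.0, 158.0], 0.56, array([-110., -130.,  158.]))]
wrist bottle [([463.0, -113.0, -2.0], 0.98, array([-214.,  -30.,   -2.]))]
wrist bottle_side []
wrist bar_tip []
```

Call:
servo_tool(
  steps=[
    [0.6,-0.9,6,0,0,0,0],
    [0.6,-0.9,6,0,0,0,0],
    [0.6,-0.9,6,0,0,0,0],
    [0.6,-0.9,6,0,0,0,0],
    [0.6,-0.9,6,0,0,0,0],
    [0.6,-0.9,6,0,0,0,0],
    [0.6,-0.9,6,0,0,0,0],
    [0.6,-0.9,6,0,0,0,0],
    [0.6,-0.9,6,0,0,0,0],
    [0.6,-0.9,6,0,0,0,0],
    [0.6,-0.7,5,0,0,0,0],
    [0.6,-0.4,3,0,0,0,0],
  ],
)

```text
time: 11.58
ee_pos: [457.6, -81.9, 19.3]
tcp_rot: [[-0.112, 0.989, -0.101], [0.691, 0.15, 0.707], [0.714, 0.01, -0.7]]
contact_force: [1.0, -5.1, 0.6]
width: 51.8
grip_force: 2.7
```

```bash
python3 look.py 4
```

```text
tcp [-185.8  -15.1   19.3] [ 1.  -5.1  0.6] 11.5833
top bottle []
top bottle_side []
top bar_tip [([590.0, -46.0, 165.0], 0.53, array([-109., -128.,  165.]))]
scene bottle [([455.0, -45.0, 1.0], 0.56, array([-152.,   -1.,    1.]))]
scene bottle_side [([452.0, -47.0, 17.0], 0.64, array([-154.,    2.,   17.])), ([589.0, -46.0, 162.0], 0.51, array([-110., -128.,  162.]))]
scene bar_tip [([591.0, -46.0, 162.0], 0.71, array([-109., -130.,  162.]))]
wrist bottle []
wrist bottle_side []
wrist bar_tip []
```

Call:
servo_tool(
  steps=[
    [0.6,1.5,-10,0,0,0,0],
    [0.6,1.5,-10,0,0,0,0],
    [0.6,-4.6,1.5,0,0,0,-0.095],
    [0.6,-4.6,1.5,0,0,0,-0.095],
    [0.6,-4.6,1.5,0,0,0,-0.095],
    [0.6,-4.6,1.5,0,0,0,-0.095],
    [0.6,-4.6,1.5,0,0,0,-0.095],
    [0.6,0,0,0,0,0,0],
  ],
)

```text
time: 12.85
ee_pos: [433.3, -92.3, 19.4]
tcp_rot: [[0.223, 0.946, 0.234], [0.661, -0.323, 0.677], [0.716, 0.004, -0.698]]
contact_force: [-1.4, 0.8, 0.3]
width: 50.8
grip_force: 0.0
```

```bash
python3 look.py 5
```

```text
tcp [-203.5    4.6   19.4] [-1.4  0.8  0.3] 12.85
top bottle []
top bottle_side []
top bar_tip [([588.0, -46.0, 164.0], 0.73, array([-110., -127.,  164.]))]
scene bottle [([454.0, -45.0, -1.0], 0.68, array([-152.,   -0.,   -1.])), ([711.0, -343.0, -1.0], 0.55, array([-351., -339.,   -1.]))]
scene bottle_side [([455.0, -46.0, 18.0], 0.92, array([-153.,   -1.,   18.]))]
scene bar_tip [([591.0, -47.0, 161.0], 0.57, array([-110., -130.,  161.]))]
wrist bottle [([448.0, -47.0, 3.0], 0.65, array([-156.,    5.,    3.]))]
wrist bottle_side []
wrist bar_tip []
```

View pics/wrist5.png

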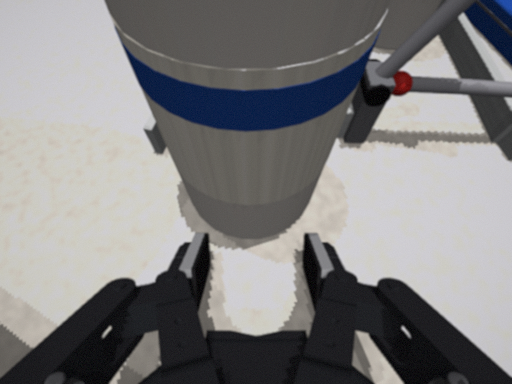

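Call:
servo_tool(
  steps=[
    [0.6,1.5,3.8,0,0,0,0],
    [0.6,1.5,3.8,0,0,0,0],
    [0.6,1.5,3.8,0,0,0,0],
    [0.6,1.2,2.8,0,0,0,0],
    [0.6,1.2,2.8,0,0,0,0],
    [0.6,1.2,2.8,0,0,0,0],
    [0.6,1.3,3.8,0,0,0,0],
    [0.6,1.6,4.7,0,0,0,0],
    [0.6,1.6,4.7,0,0,0,0],
    [0.6,1.6,4.7,0,0,0,0],
    [0.6,1.6,4.7,0,0,0,0],
    [0.6,1.6,4.7,0,0,0,0],
  ],
)

```text
time: 14.45
ee_pos: [455.4, -47.5, 19.1]
tcp_rot: [[0.217, 0.948, 0.235], [0.666, -0.319, 0.674], [0.714, 0.011, -0.7]]
contact_force: [-1.9, -5.7, 0.8]
width: 51.0
grip_force: 2.5
```

Call:
servo_tool(
  steps=[
    [0.6,1.6,4.7,0,0,0,0],
    [0.6,1.6,4.7,0,0,0,0],
    [0.6,1.6,4.7,0,0,0,0],
    [0.6,1.6,4.7,0,0,0,0],
    [0.6,1.6,4.7,0,0,0,0],
    [0.6,1.6,4.7,0,0,0,0],
    [0.6,1.6,4.7,0,0,0,0],
    [0.6,1.6,4.7,0,0,0,0],
  ],
)

```text
time: 15.12
ee_pos: [468.1, -9.8, 19.1]
tcp_rot: [[0.217, 0.948, 0.235], [0.666, -0.319, 0.674], [0.714, 0.01, -0.7]]
contact_force: [-2.2, -4.5, 0.9]
width: 51.3
grip_force: 2.5
```

```bash
python3 look.py 6
```

```text
tcp [-114.2   -1.9   19.1] [-2.2 -4.5  0.9] 15.1167
top bottle [([476.0, 22.0, -0.0], 0.84, array([-82.,   1.,  -0.]))]
top bottle_side []
top bar_tip [([588.0, -45.0, 163.0], 0.7, array([-109., -127.,  163.]))]
scene bottle []
scene bottle_side [([481.0, 23.0, 18.0], 0.58, array([-79.,  -4.,  18.]))]
scene bar_tip [([590.0, -45.0, 160.0], 0.48, array([-108., -128.,  160.]))]
wrist bottle [([478.0, 23.0, -1.0], 0.62, array([-79.,  -1.,  -1.]))]
wrist bottle_side []
wrist bar_tip []
```

View pics/top6.png

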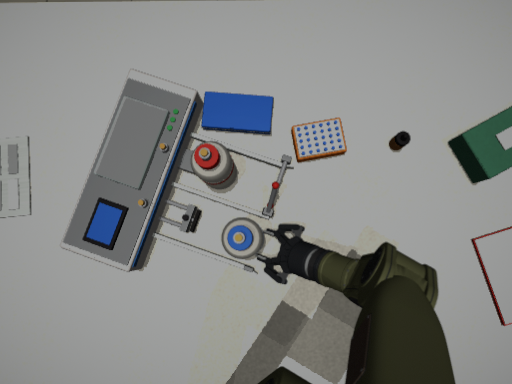

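Run:
```python
from h import *
p=[503.1,98.9,1.2433]
im=cv2.imread("pics/top6.png")
# stainer-frame grid z=60 unproject by numeric fit
from scipy.optimize import fsolve
for z in (50,65,80):
  for u in ((280,282),(268,278),(258,258),(282,226),(298,226),(302,236)):
    print(z,u,fsolve(lambda q:proj("top",s2w([[q[0],q[1],z]],p))[0]-u,[-120,0]).round())
o=cv2.resize(im[190:300,200:320],None,fx=6,fy=5.4,interpolation=cv2.INTER_CUBIC)
w=cv2.imread("pics/wrist6.png")
cv2.imwrite("pics/c6.png",cv2.resize(np.hstack([cv2.resize(o,(480,384)),w]),(800,310)))
```

```text
50 (280, 282) [-187.   66.]
50 (268, 278) [-158.   67.]
50 (258, 258) [-121.   31.]
50 (282, 226) [-150.  -57.]
50 (298, 226) [-186.  -69.]
50 (302, 236) [-202.  -50.]
65 (280, 282) [-186.   65.]
65 (268, 278) [-158.   65.]
65 (258, 258) [-122.   30.]
65 (282, 226) [-150.  -56.]
65 (298, 226) [-185.  -68.]
65 (302, 236) [-201.  -49.]
80 (280, 282) [-185.   64.]
80 (268, 278) [-157.   64.]
80 (258, 258) [-122.   30.]
80 (282, 226) [-150.  -56.]
80 (298, 226) [-184.  -67.]
80 (302, 236) [-200.  -49.]
```

View pics/c6.png

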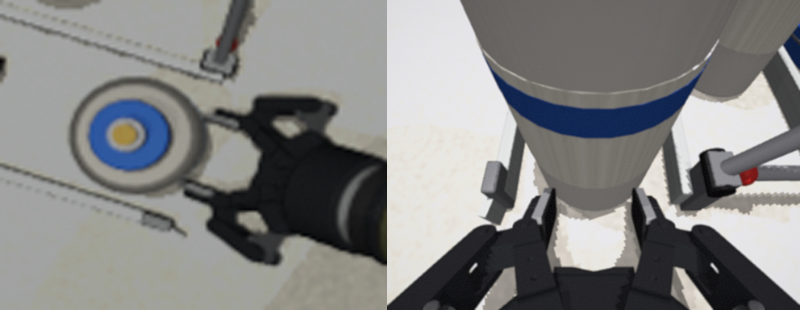

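Call:
servo_tool(
  steps=[
    [0.6,-1.6,-4.7,0,0,0,0],
    [0.5,-1,-3,3,0,0,0],
    [0.5,-2,0.6,3,0,0,0],
    [0.5,-2,0.6,0,0,0,0],
    [0.5,1,3,0,0,0,0],
    [0.5,1,3,0,0,0,0],
    [0.5,1,3,0,0,0,0],
    [0.5,1,3,0,0,0,0],
    [0.5,1,3,0,0,0,0],
    [0.5,1,3,0,0,0,0],
  ],
)

```text
time: 16.55
ee_pos: [468.5, 1.2, 25.3]
tcp_rot: [[0.216, 0.947, 0.236], [0.666, -0.32, 0.674], [0.714, 0.012, -0.7]]
contact_force: [-0.5, -5.8, 1.9]
width: 42.7
grip_force: 2.7
```

```bash
python3 look.py 7
```

```text
tcp [-103.6    1.4   25.3] [-0.5 -5.8  1.9] 16.55
top bottle [([480.0, 38.0, -1.0], 0.57, array([-65.,   2.,  -1.]))]
top bottle_side [([484.0, 40.0, 21.0], 0.81, array([-62.,  -1.,  21.]))]
top bar_tip [([718.0, -148.0, -1.0], 0.51, array([-165., -283.,   -1.])), ([589.0, -46.0, 165.0], 0.45, array([-110., -128.,  165.]))]
scene bottle [([484.0, 40.0, 1.0], 0.82, array([-62.,  -1.,   1.]))]
scene bottle_side [([484.0, 40.0, 14.0], 0.79, array([-62.,  -1.,  14.])), ([484.0, 41.0, -0.0], 0.32, array([-61.,  -1.,  -0.]))]
scene bar_tip [([640.0, 88.0, 2.0], 0.62, array([  34., -133.,    2.])), ([591.0, -43.0, 162.0], 0.47, array([-107., -129.,  162.]))]
wrist bottle [([482.0, 38.0, 2.0], 0.82, array([-64.,   1.,   2.]))]
wrist bottle_side []
wrist bar_tip []
```

Call:
servo_tool(
  steps=[
    [0.5,1.1,3.85,0,0,0,0],
    [0.5,1.1,3.85,0,0,0,0],
    [0.5,1.1,3.85,0,0,0,0],
    [0.5,1.1,3.85,0,0,0,0],
    [0.5,1.1,3.85,0,0,0,0],
    [0.5,1.1,3.85,0,0,0,0],
    [0.5,1.1,3.85,0,0,0,0],
    [0.5,1.1,3.85,0,0,0,0],
  ],
)

```text
time: 17.82
ee_pos: [475.0, 33.1, 25.1]
tcp_rot: [[0.219, 0.947, 0.233], [0.665, -0.32, 0.675], [0.715, 0.008, -0.7]]
contact_force: [-1.7, -6.4, 3.6]
width: 42.7
grip_force: 3.6
```

Call:
servo_tool(
  steps=[
    [0.5,1,2.8,0,0,0,0],
    [0.5,1,2.8,0,0,0,0],
    [0.5,1,2.8,0,0,0,0],
    [0.5,1,2.8,0,0,0,0],
    [0.5,1,2.8,0,0,0,0],
  ],
)

```text
time: 18.23
ee_pos: [479.6, 47.2, 25.0]
tcp_rot: [[0.219, 0.948, 0.233], [0.664, -0.32, 0.675], [0.714, 0.007, -0.7]]
contact_force: [-2.8, -7.1, 4.7]
width: 43.1
grip_force: 3.7
```

```bash
python3 look.py 8; python3 -c "
import cv2,numpy as np
t=cv2.imread('pics/top8.png')[170:310,140:320]
cv2.imwrite('pics/c8.png',cv2.resize(np.hstack([cv2.resize(t,(494,384)),cv2.imread('pics/wrist8.png')]),(800,306)))"
```

```text
tcp [-56.6   5.6  25. ] [-2.8 -7.1  4.7] 18.2333
top bottle [([488.0, 83.0, -0.0], 0.71, array([-20.,   9.,  -0.]))]
top bottle_side [([493.0, 86.0, 23.0], 0.56, array([-16.,   6.,  23.])), ([712.0, -341.0, -2.0], 0.51, array([-350., -339.,   -2.]))]
top bar_tip [([587.0, -44.0, 163.0], 0.44, array([-109., -126.,  163.]))]
scene bottle [([497.0, 87.0, -0.0], 0.55, array([-14.,   2.,  -0.]))]
scene bottle_side [([493.0, 82.0, 15.0], 0.71, array([-19.,   4.,  15.])), ([540.0, -30.0, 48.0], 0.63, array([-110.,  -76.,   48.]))]
scene bar_tip [([591.0, -48.0, 163.0], 0.63, array([-111., -131.,  163.])), ([640.0, 91.0, -2.0], 0.18, array([  37., -132.,   -2.]))]
wrist bottle [([492.0, 85.0, 0.0], 0.86, array([-17.,   6.,   0.]))]
wrist bottle_side [([640.0, 100.0, -2.0], 0.26, array([  45., -130.,   -2.]))]
wrist bar_tip []
```

View pics/c8.png

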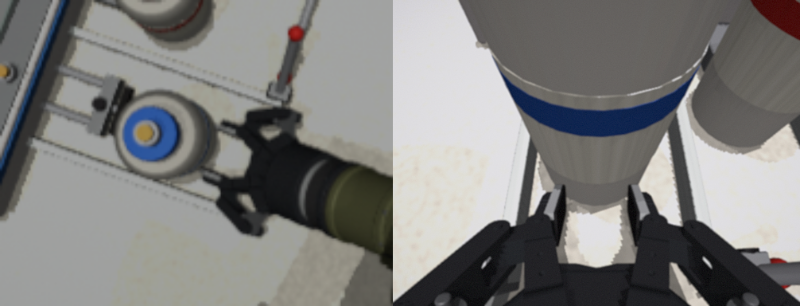

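Call:
servo_tool(
  steps=[
    [0.5,0.8,1.8,0.5,0,0,0],
    [0.5,0.8,1.8,0.5,0,0,0],
    [0.5,0.8,1.8,0.5,0,0,0],
  ],
)

```text
time: 19.08
ee_pos: [483.3, 52.0, 26.1]
tcp_rot: [[0.217, 0.948, 0.234], [0.666, -0.319, 0.674], [0.714, 0.009, -0.7]]
contact_force: [-2.2, -2.9, -3.2]
width: 42.5
grip_force: 1.9
```

Call:
servo_tool(
  steps=[
    [0.5,0.65,1.9,0,0,0,0],
    [0.5,0.65,1.9,0,0,0,0],
    [0.5,0.65,1.9,0,0,0,0],
    [0.5,0.65,1.9,0,0,0,0],
    [0.5,0.65,1.9,0,0,0,0],
    [0.5,0.65,1.9,0,0,0,0],
  ],
)

```text
time: 19.58
ee_pos: [487.6, 63.8, 26.8]
tcp_rot: [[0.217, 0.948, 0.235], [0.665, -0.319, 0.675], [0.715, 0.01, -0.699]]
contact_force: [-1.3, -2.4, -2.6]
width: 42.9
grip_force: 1.9
```

Call:
servo_tool(
  steps=[
    [0.5,0.3,0.95,0,0,0,0],
    [0.5,0.3,0.95,0,0,0,0],
  ],
)

```text
time: 19.75
ee_pos: [488.1, 65.7, 26.8]
tcp_rot: [[0.216, 0.948, 0.235], [0.665, -0.319, 0.675], [0.715, 0.01, -0.699]]
contact_force: [-1.2, -4.6, -2.9]
width: 42.6
grip_force: 2.3
```

Call:
servo_tool(
  steps=[
    [0.5,0.3,0.95,-0.2,0,0,0],
    [0.5,0.3,0.95,-0.2,0,0,0],
  ],
)

```text
time: 19.92
ee_pos: [488.8, 67.2, 26.5]
tcp_rot: [[0.217, 0.947, 0.235], [0.665, -0.32, 0.675], [0.715, 0.01, -0.699]]
contact_force: [-3.2, -6.6, 0.7]
width: 42.7
grip_force: 4.1
```

Call:
servo_tool(
  steps=[
    [0.5,0.3,0.95,0,0,0,0],
    [0.5,0.3,0.95,0,0,0,0],
  ],
)

```text
time: 20.08
ee_pos: [489.4, 68.7, 26.4]
tcp_rot: [[0.217, 0.947, 0.235], [0.665, -0.32, 0.674], [0.714, 0.01, -0.7]]
contact_force: [-4.3, -9.3, 1.3]
width: 42.7
grip_force: 5.2
```

Call:
servo_tool(
  steps=[
    [0.5,0.3,0.9,0,0,0,0],
    [0.5,0,0,0,0,0,0],
  ],
)

```text
time: 20.25
ee_pos: [489.7, 69.4, 26.4]
tcp_rot: [[0.217, 0.947, 0.236], [0.666, -0.32, 0.674], [0.714, 0.01, -0.7]]
contact_force: [-3.4, -8.9, 0.9]
width: 42.8
grip_force: 5.0
```

Call:
servo_tool(
  steps=[
    [0.5,0.3,0.95,0,0,0,0],
    [0.5,0,0,0,0,0,0],
  ],
)

```text
time: 20.42
ee_pos: [490.0, 70.1, 26.4]
tcp_rot: [[0.218, 0.947, 0.236], [0.666, -0.321, 0.674], [0.714, 0.01, -0.7]]
contact_force: [-4.2, -11.0, 2.7]
width: 42.7
grip_force: 5.7
```

Call:
servo_tool(
  steps=[
    [0.5,0.2,0.7,0,0,0,0],
    [0.5,0,0,0,0,0,0],
  ],
)

```text
time: 20.58
ee_pos: [490.2, 70.6, 26.3]
tcp_rot: [[0.218, 0.947, 0.236], [0.666, -0.321, 0.673], [0.713, 0.01, -0.701]]
contact_force: [-5.3, -13.5, 2.3]
width: 42.5
grip_force: 6.5
```

Call:
servo_tool(
  steps=[
    [0.5,0,0,0,0,0,0],
    [0.5,0,0,0,0,0,0],
    [0.5,0,0,0,0,0,0],
    [0.5,-0.3,-0.9,0,0,0,0],
    [0.5,-0.3,-0.9,0,0,0,0],
    [0.5,-0.6,-1.9,0,0,0,0],
    [0.5,-0.6,-1.9,0,0,0,0],
    [0.5,-1,-3,0,0,0,0],
    [0.5,-2.2,-6.6,0,0,0,0],
    [0.5,-3.2,-9.5,0,0,0,0],
  ],
)

```text
time: 21.42
ee_pos: [481.5, 47.6, 26.7]
tcp_rot: [[0.215, 0.948, 0.234], [0.664, -0.318, 0.677], [0.716, 0.01, -0.698]]
contact_force: [0.0, 0.0, 0.3]
width: 42.6
grip_force: 0.0
```

```bash
python3 look.py 9
```

```text
tcp [-55.5   3.9  26.7] [0.  0.  0.3] 21.4167
top bottle [([499.0, 104.0, -1.0], 0.97, array([ 4.,  5., -1.]))]
top bottle_side [([505.0, 106.0, 22.0], 0.77, array([ 7.,  0., 22.]))]
top bar_tip [([587.0, -45.0, 162.0], 0.68, array([-109., -125.,  162.]))]
scene bottle [([506.0, 108.0, 3.0], 0.78, array([10.,  0.,  3.]))]
scene bottle_side [([505.0, 104.0, 15.0], 0.56, array([ 5.,  0., 15.]))]
scene bar_tip [([589.0, -46.0, 163.0], 0.6, array([-110., -128.,  163.]))]
wrist bottle [([500.0, 106.0, 0.0], 0.97, array([5., 5., 0.]))]
wrist bottle_side []
wrist bar_tip []
```

Call:
servo_tool(
  steps=[
    [0.5,-4.8,-14.2,0,0,0,0],
    [0.5,-4.8,-14.2,0,0,0,0],
    [0.5,-4.8,-14.2,0,0,0,0],
    [0.5,-4.8,-14.2,0,0,0,0],
    [0.5,-4.8,-14.2,0,0,0,0],
    [0.5,-4.8,-14.2,0,0,0,0],
    [0.5,-4.8,-14.2,0,0,0,0],
    [0.5,-4.8,-14.2,0,0,0,0],
    [0.5,-4.8,-14.2,0,0,0,0],
    [0.2,-4.8,-14.2,10,0,0,0],
    [0,0,0,25,0,0,0],
    [0,0,0,35,0,0,0],
  ],
)

```text
time: 23.02
ee_pos: [432.7, -94.8, 95.5]
tcp_rot: [[0.22, 0.947, 0.233], [0.662, -0.321, 0.677], [0.716, 0.005, -0.698]]
contact_force: [-0.2, 0.0, -0.2]
width: 7.0
grip_force: 0.0
```

Call:
servo_tool(
  steps=[
    [0,0,0,35,-0.095,0.032,0],
    [0,0,0,35,-0.095,0.032,0],
    [0,0,0,35,-0.095,0.032,0],
    [0,0,0,35,-0.095,0.032,0],
    [0,25,5,10,0,0,0],
    [0,30,6,0,0,0,0],
    [0,30,6,0,0,0,0],
    [0,30,6,0,0,0,0],
    [0,30,6,0,0,0,0],
    [0,25,5,0,0,0,0],
    [0,12,3,0,0,0,0],
    [0,0,0,0,0,0,0],
  ],
)

```text
time: 24.02
ee_pos: [618.1, -56.6, 245.6]
tcp_rot: [[0.286, 0.95, 0.129], [0.877, -0.314, 0.364], [0.386, 0.009, -0.922]]
contact_force: [-0.3, -0.7, -0.2]
width: -0.1
grip_force: 0.0
```

```bash
python3 look.py 10
```

```text
tcp [-110.3 -158.9  245.6] [-0.3 -0.7 -0.2] 24.0167
top bottle [([499.0, 100.0, 1.0], 0.91, array([-1.,  5.,  1.])), ([542.0, -26.0, 47.0], 0.63, array([-106.,  -77.,   47.]))]
top bottle_side [([505.0, 109.0, 20.0], 0.78, array([10.,  2., 20.]))]
top bar_tip [([589.0, -46.0, 164.0], 0.58, array([-110., -128.,  164.])), ([642.0, 96.0, 0.0], 0.57, array([  41., -132.,    0.]))]
scene bottle [([503.0, 110.0, -2.0], 0.64, array([11.,  4., -2.]))]
scene bottle_side [([503.0, 106.0, 18.0], 0.68, array([ 7.,  2., 18.]))]
scene bar_tip [([592.0, -45.0, 160.0], 0.65, array([-107., -130.,  160.]))]
wrist bottle [([499.0, 108.0, -1.0], 0.71, array([ 7.,  7., -1.]))]
wrist bottle_side []
wrist bar_tip [([586.0, -43.0, 166.0], 0.69, array([-108., -124.,  166.]))]
```

Call:
servo_tool(
  steps=[
    [0,6.4,3.2,0,0,0,0],
    [0,6.4,3.2,-10,0,0,0],
    [0,0,0,-30,0,0,0],
    [0,0,0,-30,0,0,0],
    [0,0,0,-30,0,0,0],
    [0,0,0,-20,0,0,0],
    [0,-9.5,3.2,0,0,0,0],
    [0,-9.5,3.2,0,0,0,0],
    [0,-9.5,3.2,0,0,0,0],
    [0,-9.5,3.2,0,0,0,0],
  ],
)

```text
time: 25.45
ee_pos: [593.2, -39.2, 127.4]
tcp_rot: [[0.286, 0.949, 0.134], [0.877, -0.316, 0.362], [0.386, 0.014, -0.922]]
contact_force: [1.0, -1.9, 4.3]
width: 0.1
grip_force: 0.0
```

Call:
servo_tool(
  steps=[
    [0,-9.5,3.2,0,0,0,0],
    [0,-9.5,3.2,0,0,0,0],
    [0,-9.5,3.2,0,0,0,0],
    [0,-9.5,3.2,0,0,0,0],
    [0,-9.5,3.2,0,0,0,0],
    [0,-9.5,3.2,0,0,0,0],
    [0,-9.5,3.2,0,0,0,0],
  ],
)

```text
time: 26.03
ee_pos: [523.2, -15.7, 126.3]
tcp_rot: [[0.288, 0.949, 0.129], [0.877, -0.316, 0.363], [0.386, 0.009, -0.923]]
contact_force: [1.1, -1.0, -0.2]
width: -0.2
grip_force: 0.3
```

```bash
python3 look.py 11; python3 -c "
import cv2,numpy as np
t=cv2.imread('pics/scene11.png')[100:290,180:400]
cv2.imwrite('pics/c11.png',cv2.resize(np.hstack([cv2.resize(t,(445,384)),cv2.imread('pics/wrist11.png')]),(800,321)))"
```

```text
tcp [-102.   -55.9  126.3] [ 1.1 -1.  -0.2] 26.0333
top bottle [([502.0, 102.0, -4.0], 0.98, array([ 2.,  2., -4.]))]
top bottle_side [([506.0, 106.0, 21.0], 0.63, array([ 8., -0., 21.])), ([641.0, 93.0, -1.0], 0.21, array([  39., -133.,   -1.]))]
top bar_tip [([490.0, -10.0, 163.0], 0.55, array([-107.,  -22.,  163.]))]
scene bottle [([505.0, 108.0, -1.0], 0.82, array([ 9.,  2., -1.]))]
scene bottle_side [([504.0, 104.0, 16.0], 0.87, array([ 5.,  1., 16.]))]
scene bar_tip [([488.0, -11.0, 162.0], 0.49, array([-109.,  -21.,  162.]))]
wrist bottle [([502.0, 107.0, 2.0], 0.68, array([8., 4., 2.]))]
wrist bottle_side []
wrist bar_tip [([488.0, -11.0, 163.0], 0.97, array([-109.,  -21.,  163.]))]
```

View pics/c11.png

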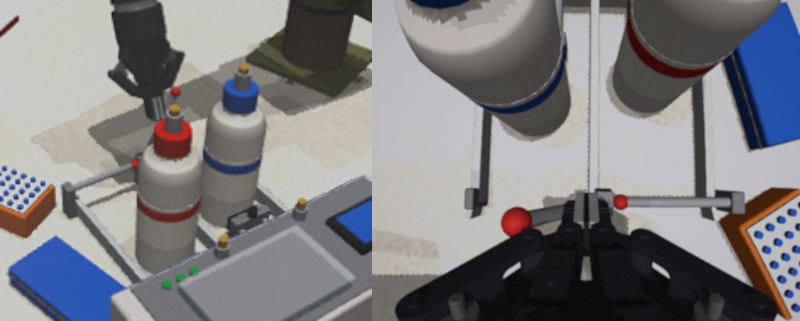

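Call:
servo_tool(
  steps=[
    [0,-8.5,2.9,-3,0,0,0],
    [0,-8.5,2.9,-3,0,0,0],
    [0,-8.5,2.9,-3,0,0,0],
    [0,-8.5,2.9,-3,0,0,0],
    [0,-5.7,1.9,-10,0,0,0],
    [0,-5.7,1.9,-10,0,0,0],
    [0,-5.7,1.9,-10,0,0,0],
    [0,-5.7,1.9,-10,0,0,0],
    [0,0,0,0,0,0,0],
  ],
)

```text
time: 27.38
ee_pos: [464.3, 3.8, 72.7]
tcp_rot: [[0.29, 0.949, 0.125], [0.876, -0.316, 0.364], [0.385, 0.004, -0.923]]
contact_force: [0.3, 0.0, -0.5]
width: -0.0
grip_force: 0.0
```

Call:
servo_tool(
  steps=[
    [0,0,0,-4,0,0,0],
    [0,0,0,-4,0,0,0],
    [0,0,0,-3,0,0,0],
    [0,0,0,0,0,0,0],
  ],
)

```text
time: 27.72
ee_pos: [467.6, 3.0, 63.2]
tcp_rot: [[0.288, 0.949, 0.129], [0.877, -0.316, 0.363], [0.386, 0.009, -0.923]]
contact_force: [0.6, -0.4, 0.3]
width: 0.1
grip_force: 0.0
```

```bash
python3 look.py 12|egrep "tcp|tip|top"
```

```text
tcp [-102.2    2.8   63.2] [ 0.6 -0.4  0.3] 27.7167
top bottle [([500.0, 103.0, -2.0], 0.82, array([ 3.,  4., -2.]))]
top bottle_side [([504.0, 109.0, 21.0], 0.77, array([10.,  2., 21.])), ([643.0, 93.0, -1.0], 0.35, array([  40., -134.,   -1.]))]
top bar_tip [([422.0, 12.0, 58.0], 0.63, array([-109.,   49.,   58.]))]
scene bar_tip [([712.0, -343.0, -4.0], 0.64, array([-351., -340.,   -4.])), ([424.0, 12.0, 56.0], 0.47, array([-108.,   47.,   56.]))]
wrist bar_tip [([418.0, 16.0, 61.0], 0.84, array([-106.,   54.,   61.]))]
```

Call:
servo_tool(
  steps=[
    [0,0,0,-1.5,0,0,0],
    [0,0,0,-1.5,0,0,0],
    [0,0,0,-1.5,0,0,0],
  ],
)

```text
time: 28.57
ee_pos: [467.3, 3.1, 58.8]
tcp_rot: [[0.288, 0.949, 0.129], [0.877, -0.316, 0.363], [0.386, 0.009, -0.923]]
contact_force: [-1.3, 0.6, 1.3]
width: -0.0
grip_force: 0.2
```

Call:
servo_tool(
  steps=[
    [0,0,0,-1,0,0,0],
    [0,0,0,0,0,0,0],
  ],
)

```text
time: 28.73
ee_pos: [467.2, 3.1, 57.7]
tcp_rot: [[0.288, 0.949, 0.129], [0.876, -0.316, 0.363], [0.386, 0.008, -0.923]]
contact_force: [-0.3, 0.9, 0.2]
width: 0.0
grip_force: 0.0
```

Call:
servo_tool(
  steps=[
    [0,0,0,-1,0,0,0],
    [0,0,0,-0.5,0,0,0],
  ],
)

```text
time: 28.9
ee_pos: [467.4, 3.2, 57.1]
tcp_rot: [[0.288, 0.949, 0.13], [0.876, -0.316, 0.364], [0.387, 0.009, -0.922]]
contact_force: [-3.9, -2.4, 12.5]
width: -0.1
grip_force: 6.1
```

Call:
servo_tool(
  steps=[
    [0,0,0,-0.7,0,0,0],
    [0,0,0,-0.3,0,0,0],
  ],
)

```text
time: 29.07
ee_pos: [467.5, 3.3, 56.8]
tcp_rot: [[0.288, 0.949, 0.131], [0.876, -0.316, 0.365], [0.387, 0.009, -0.922]]
contact_force: [-5.6, -2.3, 16.8]
width: -0.0
grip_force: 9.0
```

Call:
servo_tool(
  steps=[
    [0,0,0,1,0,0,0],
    [0,0,0,3,0,0,0],
    [0,0,0,10,0,0,0],
    [0,-2,-5,25,0,0,0],
    [0,-3,-10,35,0,0,0],
    [0,-5,-15,35,0,0,0],
    [0,-5,-15,30,0,0,0],
    [0,0,0,0,0,0,0],
  ],
)

```text
time: 29.73
ee_pos: [455.7, -44.8, 200.1]
tcp_rot: [[0.286, 0.948, 0.139], [0.877, -0.318, 0.359], [0.385, 0.019, -0.923]]
contact_force: [1.3, -0.4, -0.2]
width: -0.4
grip_force: 0.0
```

```bash
python3 look.py 13
python3 - <<'E'
from h import *
for n in ("neighbour","tiprack","oil","slidebox"):
    print(n,[(np.round(x["location"]).tolist(),round(x["score"],2)) for x in bot.mark_of("top",n)[:1]])
t=cv2.imread('pics/top13.png')[100:300,100:300];w=cv2.imread('pics/scene13.png')[100:290,180:400]
cv2.imwrite('pics/c13.png',np.hstack([cv2.resize(t,(400,400),interpolation=2),cv2.resize(w,(400,400),interpolation=2)]))
E
```

```text
tcp [-151.3   -1.3  200.1] [ 1.3 -0.4 -0.2] 29.7333
top bottle [([500.0, 101.0, -3.0], 0.86, array([ 1.,  4., -3.])), ([789.0, 47.0, -2.0], 0.45, array([  43., -287.,   -2.]))]
top bottle_side [([505.0, 106.0, 19.0], 0.69, array([ 8.,  0., 19.])), ([540.0, -28.0, 46.0], 0.59, array([-108.,  -76.,   46.]))]
top bar_tip [([420.0, 16.0, 48.0], 0.83, array([-106.,   52.,   48.]))]
scene bottle [([504.0, 109.0, 1.0], 0.85, array([10.,  2.,  1.]))]
scene bottle_side [([504.0, 103.0, 19.0], 0.68, array([ 4.,  0., 19.]))]
scene bar_tip [([422.0, 13.0, 48.0], 0.61, array([-108.,   49.,   48.]))]
wrist bottle [([499.0, 108.0, 1.0], 0.93, array([7., 6., 1.]))]
wrist bottle_side []
wrist bar_tip [([421.0, 13.0, 49.0], 0.73, array([-108.,   50.,   49.]))]
neighbour [([641.0, 95.0, -0.0], 0.79)]
tiprack [([715.0, -147.0, 1.0], 0.9)]
oil [([712.0, -342.0, -4.0], 0.62)]
slidebox [([793.0, 48.0, -3.0], 0.66)]
```

View pics/c13.png

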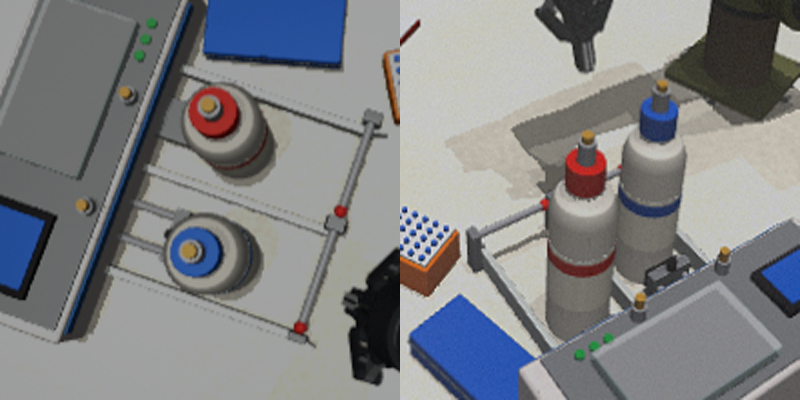

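The pictures show the bottle upright against the pad. The bar lies level with its red tip on the rest, the bystanders are unmoved and the arm is clear.

```bash
python3 -c "
from cell import bot
print(bot.sign_off())"
```

```text
the job is handed in; nothing more can be done
None
```

The bottle was slid into the free lane and pushed home on the sprung pad, the retaining bar was folded down to its hard end, and the job was handed in at about 30 s; the sign-off returned no verdict.

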